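# Release and slide open the lid of a terminal box

### The arm

A 6-joint arm with a two-finger parallel gripper is mounted at the origin on the work surface; the furniture and walls round the work are solid. World frame = base frame: x ahead of the robot, y to its left, z up, the work surface at z = 0. Lengths are in m, angles in rad, forces in N, time in s.
With the tool pointing down it reaches from about 0.35 to 0.725 m from the base axis. Payload 6 kg.
Tool frame: the origin (TCP) lies at the very end of the fingers, on their centre line; the grasp point (between the pads) lies 19 mm behind it; x points along the fingers, z is the direction in which the jaws open and shut, and the axes are right-handed (so a half turn about x gives the same grasp; the last joint's range is limited). The gripper opens to 85 mm and grips with 20 to 120 N. Pads are 22 mm wide; open, the fingers measure 114 mm over their backs; the gripper's body (76 mm by 85 mm) begins 54 mm behind the grasp point. The pads swing forward as they close: fully open they stand 13 mm farther back than shut.
Start: joints at [-0.992, 0.04, 0.085, 0, -1.615, -0.334], TCP at [0.145, -0.582, 0.231] pointing down, gripper open.
Joint ranges: [-2.56, 2.56], [-1.29, 2.01], [-1.08, 1.49], [-3.29, 1.98], [-2.81, -0.18], [-2.99, 2.99]. Speed limits (rad/s): [2.57, 2.57, 3.01, 3.14, 3.14, 3.14].

### API

Orientations are given as a rotation vector (axis times angle).
In Python, from rig import env, imaging, ticket gives the robot as it stands.
- The arm moves only by the tool move_arm, never from a script. Its argument "steps" is a list of rows, each an object with "linear": the shift along the tool's x, y, z in mm, a list of three; "twist": the turn about the tool's x in degrees; "fingers": the closure, from 0 (fully open) to 1 (shut). In form: [{"linear": [x, y, z], "twist": twist, "fingers": fingers}, ...]. A call has 1 to 5 rows; each row shifts and turns the pose as measured when the row begins, along the tool's axes as they then stand; what a row does not reach is not made up. A row lasts 1/8 s, in which the tool goes at most 62.5 mm and 10.7 degrees, less where a joint would pass 70% of its speed; a pose out of reach is approached as far as the arm can. A call with a gripper value outside its range is refused whole. The fingers move at their own pace and stop on an object; "grip_force" is the grip in N (left out, the last holds). Time passes only in rows, so rows that do not move let the fingers close. It gives the time, the measured TCP pose, the force and the opening at its end, in the units of the state.
- env.get_state(): the state, without advancing time (a new reading comes with each control period).
- imaging.read_camera(name): name is "scene" or "top"; returns a dict with "img" (420x560x3 uint8, blue, green, red), "camera_matrix" (3x3 intrinsics, pixels), "T" (4x4, takes a point from camera to world coordinates). Camera axes: x right, y up, looking along -z (the intrinsics and any distortion apply to the point x, -y, -z); pixel columns grow to the right and rows downward; lengths in m; the calibration is good to about 2 mm. A picture is of the moment at which its call begins. There is no depth.
- ticket.finish_job(): hands the job in, once; it reports no verdict.
Trained networks look in the newest picture that a camera, given by its name, has taken for a name from the list of things; names that differ only in an ending like _2 or _b are one class to them, and where a whole thing is asked for, a point or a joint stands for the part that bears it (a point fixed in the world has none). Each returns a list of dicts, best first, with "conf" (0 to 1); they miss things now and then, are a little off and sometimes report something else, mostly with a low value. They report only what shows in the picture. A call takes as long as a camera call. They do not tell look-alikes from the thing itself.
- imaging.masks_of(label, camera): "pixels" (420x560 bool, what is visible of it).
- imaging.pinpoint(label, camera): "position" ([x, y, z] in m, in the coordinates of the camera as it stood for that picture, good to about 4 mm: a listed point, or the origin of a listed thing).
The state is a dict: "time_s": time; "joint_pos": joint angles; "joint_vel": joint speeds; "joint_efforts": joint torques, N m; "position": TCP position; "tool_rot": TCP orientation; "force": force on the tool from outside, world axes, zero at the start; "torque": the same for the moment, N m; "width": opening from 0.0 (shut) to 1.0 (fully open).
Only numpy, scipy, OpenCV 4.12 (cv2) and the standard library are available. Lean on these libraries where they do the work, as an engineer would, in place of code of your own. Each camera call takes 0.05 s, during which the arm holds its last target. There are 200 camera calls.

### The job

Open the terminal box on the bench by pressing and pushing only: press the snap tab at its end fully in to release the aluminium lid, then push the lid by its upright rib along the box, away from the tab, until all the terminals in the well are uncovered and the lid lies flat on the deck beyond them. Do not lift or tip the lid, and leave the screwdriver and the two hexagonal spacers beside the box where they are.

Things in the scene. Friction and masses are not known exactly. Their poses are not given: they have to be found in the camera images.
- terminal_box: Low grey terminal box, fixed, 245 x 100 mm, deck 42 mm above the bench. Origin: on the bench under the middle of the lid's closed place. +x: the way the lid slides open, away from the tab; y across, z up. It reaches from x = -90 to +155 mm, y = -50 to +50 mm. Guides 5 mm high, 43.5 mm either side of the centre line, keep the lid straight (2 mm play a side).
- well (a point): Centre of the terminal well at deck height (42 mm above the bench), at box x = +10 mm. The well is a 20 mm deep opening, 56 mm along the box (box x = -18 to +38 mm) and 68 mm across. Past it the deck is flat and empty as far as the stop.
- stop (a point): Middle of the foot of the 7 mm high end stop across the deck, at box x = +146 mm, 42 mm above the bench. It halts the lid when the lid's origin is at box x = +101 mm.
- tab (a joint): Snap tab, m: 0 = out (lid locked), grows as the tab is pressed straight down, 0.011 = fully in, at a hard stop; it may start up to 0.001. It resists with about 2.5 N and stays where it is left. A hook fixed to it fills the window in the lid; the lid is free from about 0.007 on.
- tab_top (a point): Centre of the top face of the snap tab, a ribbed black block 24 mm along the box and 28 mm across, on the centre line at box x = -68 mm. Its top is 60 mm above the bench when out, 49 mm when fully in (1 mm above the lid's upper face); this point moves with it.
- lid: Loose flat aluminium lid, 90 mm along the box, 83 mm wide, 6 mm thick, about 0.18 kg, on the deck between the guides. Origin: centre of its underside, 42 mm above the bench; axes as the box's. Closed, its origin is at box x = 0 to 1 mm; all terminals are uncovered from box x = 83 mm on. It has a window near its tab end and a rib across its upper face, which is 48 mm above the bench.
- lid_rib (a point): Top edge of the lid's upright rib, at mid width, on its face towards the tab: the face to push. The rib is 6 mm thick, 44 mm wide, and rises 20 mm from the lid's upper face; this point is 68 mm above the bench, at lid x = +20 mm. Behind it, towards the tab, the lid's upper face is free for 65 mm.
- hose (a point): Fixed obstacle: foot of the rising part of a thick black hose (about 90 mm across) at bench height. For world x above 0.56 m it fills y = 0.06 to 0.17 m and rises far above 0.4 m; nearer the robot (x below 0.52 m, y 0.08 to 0.36 m) it and its hood lie low, up to 0.135 m high.
- station (a point): Fixed obstacle: top rear edge of the soldering station, 0.15 m high, 0.10 m wide (y), reaching from here 0.15 m back towards the robot.
- driver: Bystander: slim screwdriver, 131 x 14 x 15 mm, lying loose beside the box on its +y side. Origin: centre of its underside.
- spacer_a: Bystander: hexagonal spacer, 10 mm wide, 22 mm high, standing loose beside the box on its -y side. Origin: centre of its underside.
- spacer_b: Bystander: a second hexagonal spacer of the same size, also on the -y side. Origin: centre of its underside.
There are look-alikes about, which are no part of the job. What is shaped like the lid but blue is not meant.

How it is judged:
By the outcome, as a careful person would: the job done as asked, in the order asked, and still so for the second after the job is handed in, with the robot touching nothing.
It also fails if it takes over 40 s, if anything falls off the work surface, if the arm or the gripper's body presses on something with over 40 N, if the wrist force passes 120 N, or if a joint passes its speed limit or range.

## Working session

There is one attempt and no reset: what is moved stays moved. The work goes in short steps, Python scripts to look and compute and a tool call to move; the robot and the scene stay as the last step left them, time stands still between calls to the robot, and variables do not carry over. Pictures are saved under pics/ and viewed, about 8 in all and at most 12, crops included, and the job is handed in when it is done.

Besides the shell and the picture viewer there is one more tool, called after "Call:" as a command line: name --argument value ..., lists and objects as JSON in quotes. move_arm: Moves the arm, as the interface text tells. Its arguments: {"type":"object","properties":{"steps":{"type":"array"},"grip_force":{"type":"number"}},"required":["steps"]}

```bash
mkdir -p pics
cat > h.py <<'E'
import numpy as np, cv2
from rig import env, imaging, ticket
from scipy.spatial.transform import Rotation as R
def cam(n):
    return imaging.read_camera(n)
def proj(c,P):
    P=np.atleast_2d(P); T=np.linalg.inv(c["T"]); q=P@T[:3,:3].T+T[:3,3]
    q=q*[1,-1,-1]; u=q@np.array(c["camera_matrix"]).T; return u[:,:2]/u[:,2:]
def back(c,px,z):
    d=np.linalg.inv(c["camera_matrix"])@[px[0],px[1],1]; d=c["T"][:3,:3]@(d*[1,-1,-1]); o=c["T"][:3,3]
    return o+d*(z-o[2])/d[2]
def pin(c,n,l):
    return [(round(d["conf"],2),np.round((c["T"]@np.r_[d["position"],1])[:3],4)) for d in imaging.pinpoint(l,n)]
E
python3 - <<'E'
from h import *
s=env.get_state(); print({k:np.round(v,3) for k,v in s.items()})
for n in("top","scene"):
    c=cam(n); cv2.imwrite(f"pics/{n}0.png",c["img"]); print(n,np.round(c["T"],3).tolist())
    for l in("terminal_box","well","stop","tab_top","lid","lid_rib","hose","station","driver","spacer_a"):
        for cf,p in pin(c,n,l): print(l,cf,p,np.round(proj(c,p)[0]))
E
```

```text
{'time_s': np.float64(0.0), 'joint_pos': array([-0.992,  0.041,  0.084, -0.   , -1.616, -0.334]), 'joint_vel': array([ 0.001, -0.001,  0.001, -0.002,  0.   ,  0.   ]), 'joint_efforts': array([ 0.0000e+00, -3.6821e+01,  3.4741e+01,  6.9320e+00, -5.0000e-03,
        0.0000e+00]), 'position': array([ 0.145, -0.582,  0.23 ]), 'tool_rot': array([-1.386,  1.082,  1.388]), 'force': array([ 0.002, -0.325,  0.127]), 'torque': array([0.008, 0.019, 0.01 ]), 'width': np.float64(0.999)}
top [[0.008, 0.995, -0.098, 0.344], [-1.0, 0.009, 0.006, -0.054], [0.007, 0.098, 0.995, 0.948], [0.0, 0.0, 0.0, 1.0]]
terminal_box 0.61 [ 5.590e-01 -1.333e-01  5.000e-04] [300. 152.]
well 0.58 [ 0.5572 -0.1498  0.0706] [310. 146.]
stop 0.88 [ 0.5329 -0.276   0.04  ] [366. 160.]
tab_top 0.65 [ 0.5798 -0.0659  0.0623] [271. 136.]
tab_top 0.2 [ 0.5016 -0.0759 -0.0019] [274. 177.]
lid 0.71 [ 0.5623 -0.129   0.0461] [299. 146.]
lid 0.68 [ 0.2307 -0.2596  0.0046] [357. 298.]
lid_rib 0.6 [ 0.5557 -0.1516  0.0698] [311. 147.]
lid_rib 0.6 [ 0.2273 -0.2779  0.0271] [367. 301.]
station 0.74 [ 0.5607 -0.1326  0.0451] [301. 14
[... 502 characters left out ...]
l 0.67 [ 0.5663 -0.1373  0.0444] [255. 218.]
stop 0.8 [ 0.5314 -0.2758  0.0454] [292. 203.]
stop 0.54 [ 0.3833 -0.1197  0.1494] [311. 196.]
tab_top 0.65 [ 0.5787 -0.0623  0.0608] [234. 222.]
lid 0.87 [ 0.5614 -0.1367  0.0437] [256. 218.]
lid_rib 0.73 [ 0.5604 -0.1495  0.0668] [259. 209.]
lid_rib 0.5 [ 0.5767 -0.0622  0.0608] [235. 222.]
lid_rib 0.3 [ 0.5611 -0.1368  0.0439] [256. 218.]
hose 0.7 [ 6.186e-01  1.121e-01 -5.000e-04] [179. 268.]
station 0.69 [ 0.5636 -0.1301  0.0426] [254. 220.]
station 0.66 [ 0.3901 -0.1191  0.1501] [308. 195.]
driver 0.23 [ 0.3877 -0.1176  0.1501] [309. 195.]
spacer_a 0.57 [ 0.5078 -0.068   0.0031] [259. 247.]
spacer_a 0.43 [ 0.4834 -0.1671  0.0012] [287. 234.]
```

View pics/top0.png

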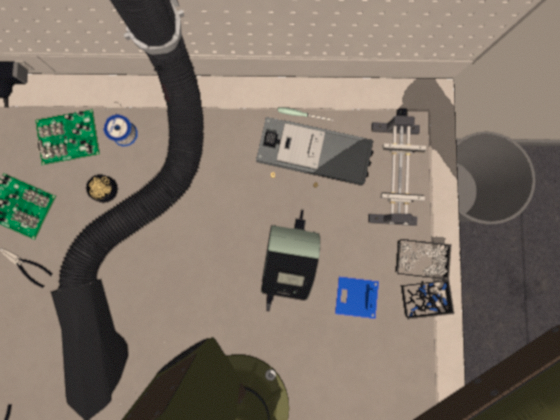

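View pics/scene0.png

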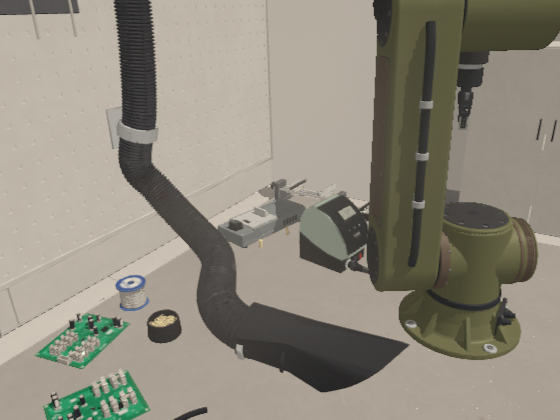

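Look-alikes: the grey lid on the box at top (299,146), and the blue plate at top (357,298), which is the excluded decoy. The station at (292,262) is only an obstacle. I choose the grey lid. The black tab is at (271,137), the rib near (311,147), the spacers at (274,176) and (316,185), and the driver at (304,115). Next I'll check this with a model overlay in a close crop.

```bash
cat >> h.py <<'E'
def b2w(B,p):
    x,y,a=B; p=np.atleast_2d(p).astype(float); c,s=np.cos(a),np.sin(a)
    return np.c_[x+c*p[:,0]-s*p[:,1], y+s*p[:,0]+c*p[:,1], p[:,2]]
def w2b(B,w):
    x,y,a=B; d=np.array(w[:2])-[x,y]; c,s=np.cos(a),np.sin(a); return np.array([c*d[0]+s*d[1],-s*d[0]+c*d[1],w[2]])
def rect(x0,x1,y,z): return np.array([[x0,-y,z],[x1,-y,z],[x1,y,z],[x0,y,z]])
def overlay(c,B,lx,tz,r0,r1,c0,c1,k,fn):
    im=cv2.resize(c["img"][r0:r1,c0:c1],None,fx=k,fy=k,interpolation=cv2.INTER_CUBIC)
    for P,col in((rect(-.09,.155,.05,.042),(0,0,255)),(rect(lx-.045,lx+.045,.0415,.048),(0,255,0)),(rect(lx+.02,lx+.026,.022,.068),(255,0,255)),(rect(-.08,-.056,.014,tz),(255,255,0))):
        q=(proj(c,b2w(B,P))+.5-[c0,r0])*k
        cv2.polylines(im,[np.round(q).astype(int)],True,col,1)
    cv2.imwrite(fn,im)
E
cat > fit.py <<'E'
from h import *
from scipy.optimize import least_squares
rows=[]
def model(B):
    return b2w(B,[[0,0,0],[.146,0,.042],[-.068,0,.06],[.0005,0,.042],[.0205,0,.068]])
meas=[]
for n in("top","scene"):
    c=cam(n)
    for i,l in enumerate(("terminal_box","stop","tab_top","lid","lid_rib")):
        p=pin(c,n,l)
        if p: meas.append((i,p[0][1]))
f=lambda B:np.concatenate([(model(B)[i]-p)[:2] for i,p in meas])
r=least_squares(f,[.563,-.133,-1.78],loss="soft_l1",f_scale=.003); B=r.x
print("pin fit",B,np.round(r.fun*1000,1))
# outline fit: minAreaRect of box mask (top), for check
c=cam("top"); m=imaging.masks_of("terminal_box","top")[0]["pixels"].astype(np.uint8)
cn=max(cv2.findContours(m,0,2)[0],key=cv2.contourArea); bx=cv2.boxPoints(cv2.minAreaRect(cn))
print("mask corners in box mm",[np.round(1000*w2b(B,back(c,q,.042)),1).tolist() for q in bx])
np.save("B.npy",B)
overlay(c,B,0,.06,95,205,240,400,5,"pics/ov_top.png")
c=cam("scene"); overlay(c,B,0,.06,165,265,205,345,5,"pics/ov_scene.png")
r=R.from_rotvec(env.get_state()["tool_rot"]).as_matrix(); print(np.round(r,3))
E
python3 fit.py
```

```text
pin fit [ 0.56175899 -0.13346285 -1.77865802] [ 2.300e+00  0.000e+00 -3.000e-01 -1.300e+00 -1.100e+00  1.400e+00
  3.302e+02  1.269e+02  3.279e+02  1.294e+02 -7.000e-01 -4.400e+00
 -1.000e+00 -1.600e+00 -3.300e+00  0.000e+00 -5.400e+00 -3.300e+00]
mask corners in box mm [[-92.8, -58.2, 42.0], [-93.5, 53.1, 42.0], [159.4, 52.3, 42.0], [157.2, -58.5, 42.0]]
[[-0.    -0.97  -0.242]
 [ 0.    -0.242  0.97 ]
 [-1.    -0.     0.   ]]
```

View pics/ov_top.png

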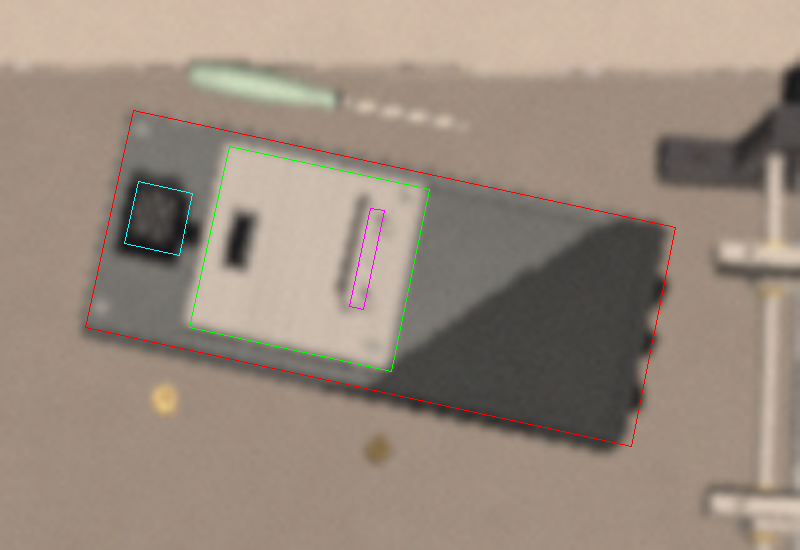

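View pics/ov_scene.png

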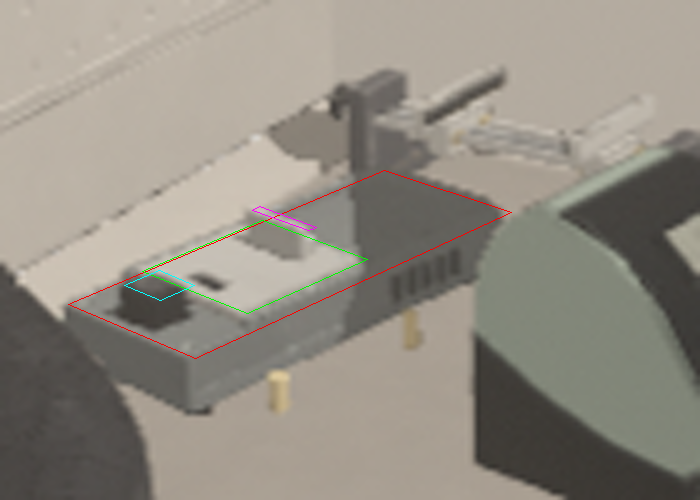

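The top crop confirms the choice. The black tab (crop 155,215), aluminium lid (green outline) and rib (350,245, its dark face towards the tab) all match the model to about 3 mm. The driver lies on the far side, and the spacers are at (165,398) and (377,450). The scene crop agrees to about 1–2 px. First I'll twist the tool by about 26° so the jaw axis lies along the box, and shut the fingers.

Call:
move_arm --steps '[{"linear":[0,0,0],"twist":10,"fingers":1},{"linear":[0,0,0],"twist":10,"fingers":1},{"linear":[0,0,0],"twist":6,"fingers":1},{"linear":[0,0,0],"twist":0,"fingers":1}]' --grip_force 60

```text
time_s: 2.35
position: [0.1454, -0.5821, 0.2313]
tool_rot: [-1.044, 1.306, 1.044]
force: [-0.3, 0.7, -0.0]
width: 0.144
```

```bash
cat > to.py <<'E'
from h import *
import sys
B=np.load("B.npy"); s=env.get_state(); M=R.from_rotvec(s["tool_rot"]).as_matrix()
t=b2w(B,[[float(v)/1000 for v in sys.argv[1:4]]])[0]
bx=np.array([np.cos(B[2]),np.sin(B[2]),0]); f=M.T@bx
print("t",round(s["time_s"],2),"box mm",np.round(1000*w2b(B,s["position"]),1),"force",np.round(s["force"],1),"w",round(s["width"],2))
print("tool delta mm",np.round(1000*M.T@(t-s["position"]),1),"bx in tool",np.round(f,3),"j",np.round(s["joint_pos"],2))
E
python3 to.py -68 0 230
```

```text
t 2.35 box mm [ 524.9 -314.8  231.3] force [-0.3  0.7 -0. ] w 0.14
tool delta mm [   1.3 -306.3  597.3] bx in tool [-0.    -0.014 -1.   ] j [-0.99  0.04  0.08  0.   -1.62 -0.8 ]
```

Call:
move_arm --steps '[{"linear":[0,-27,53],"twist":0,"fingers":1},{"linear":[0,-27,53],"twist":0,"fingers":1},{"linear":[0,-27,53],"twist":0,"fingers":1},{"linear":[0,-27,53],"twist":0,"fingers":1},{"linear":[0,-27,53],"twist":0,"fingers":1}]'

```text
time_s: 2.98
position: [0.337, -0.3486, 0.2299]
tool_rot: [-1.047, 1.304, 1.049]
force: [1.1, -0.9, -0.2]
width: -0.001
```

Call:
move_arm --steps '[{"linear":[0,-27,53],"twist":0,"fingers":1},{"linear":[0,-27,53],"twist":0,"fingers":1},{"linear":[0,-27,53],"twist":0,"fingers":1},{"linear":[0,-27,53],"twist":0,"fingers":1}]'

```text
time_s: 3.48
position: [0.4911, -0.157, 0.2319]
tool_rot: [-1.058, 1.296, 1.055]
force: [-0.2, -0.6, 0.1]
width: -0.002
```

```bash
python3 to.py -68 0 110
```

```text
t 3.48 box mm [ 37.6 -64.3 231.9] force [-0.2 -0.6  0.1] w -0.0
tool delta mm [122.3 -64.1 105.2] bx in tool [-0.001  0.003 -1.   ] j [ 0.08 -0.19 -0.13 -0.   -1.63 -1.86]
```

Call:
move_arm --steps '[{"linear":[10,-32,50],"twist":0,"fingers":1},{"linear":[40,-32,40],"twist":0,"fingers":1},{"linear":[40,0,15],"twist":0,"fingers":1},{"linear":[30,0,0],"twist":0,"fingers":1},{"linear":[0,0,0],"twist":0,"fingers":1}]'

```text
time_s: 4.1
position: [0.5778, -0.0611, 0.1112]
tool_rot: [-1.073, 1.287, 1.068]
force: [-0.6, -0.1, 1.6]
width: 0.0
```

```bash
python3 to.py -68 0 66
python3 - <<'E'
from h import *
B=np.load("B.npy")
for n,a in(("top",(95,205,240,400,5)),("scene",(165,265,205,345,5))):
    c=cam(n); overlay(c,B,0,.06,*a,f"pics/ab_{n}.png"); print(n,[pin(c,n,l)[:1] for l in("tab_top","lid_rib")])
a=cv2.imread("pics/ab_top.png")[:400,:400];b=cv2.imread("pics/ab_scene.png")[100:500,:400]
cv2.imwrite("pics/ab.png",np.hstack([a,b]))
E
```

```text
t 4.1 box mm [-74.1   0.8 111.2] force [-0.6 -0.1  1.6] w 0.0
tool delta mm [45.2  1.1 -6.1] bx in tool [-0.001  0.022 -1.   ] j [ 0.24  0.01 -0.17  0.   -1.39 -2.  ]
top [[(0.51, array([ 0.5773, -0.0685,  0.0649]))], [(0.97, array([ 0.2279, -0.2801,  0.0283]))]]
scene [[(0.53, array([ 0.579 , -0.0628,  0.0578]))], [(0.84, array([ 0.5584, -0.1482,  0.0657]))]]
```

View pics/ab.png

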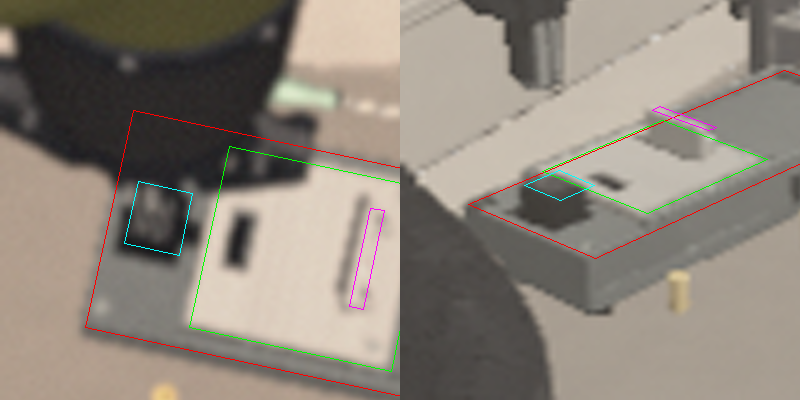

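The closed fingertips sit just above the tab. In the left half the tab shows at (155,215), and in the right half the fingers are at (535,60) over the tab at (558,200). I'll shift 5 mm along the box, come down and press.

Call:
move_arm --steps '[{"linear":[20,1,-6],"twist":0,"fingers":1},{"linear":[18,0,0],"twist":0,"fingers":1},{"linear":[5,0,0],"twist":0,"fingers":1},{"linear":[0,0,0],"twist":0,"fingers":1}]'

```text
time_s: 4.9
position: [0.5781, -0.0682, 0.0702]
tool_rot: [-1.073, 1.281, 1.061]
force: [0.4, 0.2, 0.0]
width: 0.001
```

```bash
python3 to.py -68 0 49
```

```text
t 4.9 box mm [-67.2   2.5  70.2] force [0.4 0.2 0. ] w 0.0
tool delta mm [21.2  2.8  0.7] bx in tool [-0.004  0.019 -1.   ] j [ 0.23  0.02 -0.23  0.   -1.31 -1.99]
```

Call:
move_arm --steps '[{"linear":[6,2,0],"twist":0,"fingers":1},{"linear":[6,0,0],"twist":0,"fingers":1},{"linear":[5,0,0],"twist":0,"fingers":1},{"linear":[3,0,0],"twist":0,"fingers":1}]'

```text
time_s: 5.4
position: [0.5767, -0.0676, 0.0505]
tool_rot: [-1.075, 1.28, 1.06]
force: [-2.8, 1.5, 2.4]
width: 0.0
```

```bash
python3 to.py -68 0 49
```

```text
t 5.4 box mm [-67.5   1.1  50.5] force [-2.8  1.5  2.4] w 0.0
tool delta mm [1.5 1.1 0.5] bx in tool [-0.004  0.02  -1.   ] j [ 0.23  0.03 -0.26  0.   -1.27 -1.99]
```

Call:
move_arm --steps '[{"linear":[2,0,0],"twist":0,"fingers":1},{"linear":[2,0,0],"twist":0,"fingers":1}]'

```text
time_s: 5.65
position: [0.577, -0.0676, 0.0488]
tool_rot: [-1.076, 1.279, 1.06]
force: [-9.0, 3.8, 15.4]
width: 0.003
```

Call:
move_arm --steps '[{"linear":[2,0,0],"twist":0,"fingers":1},{"linear":[2,0,0],"twist":0,"fingers":1}]'

```text
time_s: 5.9
position: [0.577, -0.0676, 0.049]
tool_rot: [-1.077, 1.279, 1.06]
force: [-8.1, 2.1, 11.2]
width: 0.0
```

```bash
python3 to.py -68 0 49
```

```text
t 5.9 box mm [-67.6   1.4  49. ] force [-8.1  2.1 11.2] w 0.0
tool delta mm [-0.   1.3  0.4] bx in tool [-0.003  0.021 -1.   ] j [ 0.23  0.03 -0.26  0.   -1.26 -1.99]
```

The tab is at its hard stop: TCP at 49.0 mm with the force risen to over 10 N. I'll lift a little and move forward to just short of the rib.

Call:
move_arm --steps '[{"linear":[-9,0,0],"twist":0,"fingers":1},{"linear":[-3,1,-25],"twist":0,"fingers":1},{"linear":[0,1,-25],"twist":0,"fingers":1},{"linear":[0,0,-12],"twist":-1,"fingers":1},{"linear":[0,0,0],"twist":0,"fingers":1}]'

```text
time_s: 6.52
position: [0.5648, -0.1293, 0.0624]
tool_rot: [-1.093, 1.268, 1.071]
force: [-1.1, -0.5, 0.2]
width: -0.0
```

```bash
python3 to.py 0 0 54;  python3 - <<'E'
from h import *
B=np.load("B.npy")
for n,a in(("top",(95,205,240,400,5)),("scene",(165,265,205,345,5))):
    c=cam(n); overlay(c,B,0,.049,*a,f"pics/ac_{n}.png"); print(n,[pin(c,n,l)[:1] for l in("tab_top","lid","lid_rib")])
a=cv2.imread("pics/ac_top.png")[:400,:400];b=cv2.imread("pics/ac_scene.png")[50:450,:400]
cv2.imwrite("pics/ac.png",np.hstack([a,b]))
E
```

```text
t 6.53 box mm [-4.7  2.1 62.4] force [-1.1 -0.5  0.2] w -0.0
tool delta mm [ 8.4  2.5 -4.6] bx in tool [-0.004  0.04  -0.999] j [ 0.12  0.01 -0.25  0.   -1.28 -1.86]
top [[(0.68, array([ 0.5756, -0.0643,  0.0547]))], [(0.62, array([ 0.2334, -0.2616,  0.0019]))], [(0.75, array([ 0.2257, -0.2771,  0.0299]))]]
scene [[(0.63, array([ 0.5793, -0.0612,  0.0495]))], [(0.97, array([ 0.2352, -0.2575,  0.0012]))], [(0.92, array([ 0.2364, -0.2758,  0.0263]))]]
```

View pics/ac.png

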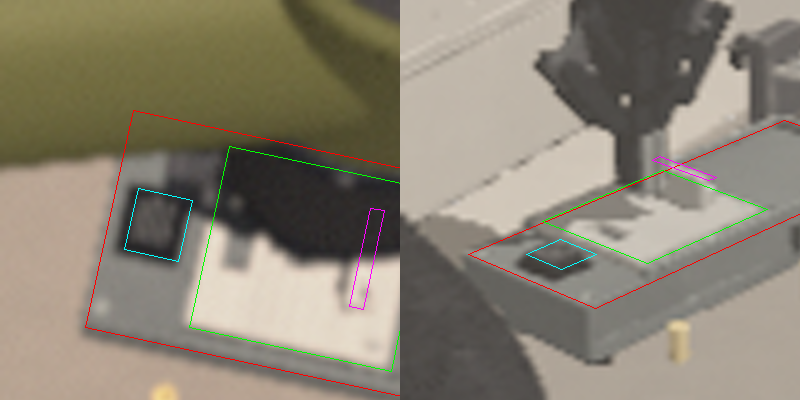

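The tab is now low and flush (right half 553,258), and the fingers stand just behind the rib at (655,180). The yaw is 2° out, so I'll twist +2, lower to about 54 mm and creep up to the rib.

Call:
move_arm --steps '[{"linear":[8,2,0],"twist":2,"fingers":1},{"linear":[1,0,-4],"twist":0,"fingers":1},{"linear":[0,0,-5],"twist":0,"fingers":1}]'

```text
time_s: 7.3
position: [0.5608, -0.1366, 0.0522]
tool_rot: [-1.066, 1.283, 1.046]
force: [0.3, 0.5, 0.7]
width: -0.002
```

```bash
python3 to.py 75 0 54
```

```text
t 7.3 box mm [ 3.3 -0.3 52.2] force [0.3 0.5 0.7] w -0.0
tool delta mm [ -2.1   0.1 -71.7] bx in tool [-0.004  0.005 -1.   ] j [ 0.11  0.02 -0.27  0.   -1.27 -1.88]
```

Call:
move_arm --steps '[{"linear":[-2,0,-5],"twist":0,"fingers":1},{"linear":[0,0,-6],"twist":0,"fingers":1},{"linear":[0,0,-6],"twist":0,"fingers":1}]'

```text
time_s: 7.68
position: [0.5574, -0.1541, 0.0543]
tool_rot: [-1.066, 1.281, 1.046]
force: [0.5, 0.9, -1.2]
width: 0.001
```

```bash
python3 to.py 90 0 54
```

```text
t 7.67 box mm [21.1 -0.  54.3] force [ 0.5  0.9 -1.2] w 0.0
tool delta mm [ -0.    0.3 -68.9] bx in tool [-0.005  0.005 -1.   ] j [ 0.08  0.02 -0.26  0.   -1.27 -1.85]
```

Call:
move_arm --steps '[{"linear":[0,0,-8],"twist":0,"fingers":1},{"linear":[0,0,-8],"twist":0,"fingers":1},{"linear":[0,0,-8],"twist":0,"fingers":1},{"linear":[0,0,-8],"twist":0,"fingers":1},{"linear":[0,0,-8],"twist":0,"fingers":1}]'

```text
time_s: 8.3
position: [0.5485, -0.1953, 0.0542]
tool_rot: [-1.065, 1.281, 1.047]
force: [-1.7, 4.5, 1.9]
width: 0.0
```

```bash
python3 to.py 90 0 54;  python3 - <<'E'
from h import *
B=np.load("B.npy")
for n,a in(("top",(95,205,240,400,5)),("scene",(165,265,205,345,5))):
    c=cam(n); overlay(c,B,.055,.049,*a,f"pics/ad_{n}.png")
    for l in("tab_top","lid","lid_rib"): print(n,l,[(cf,np.round(1000*w2b(B,p),1)) for cf,p in pin(c,n,l)])
E
```

```text
t 8.3 box mm [63.3 -0.2 54.2] force [-1.7  4.5  1.9] w 0.0
tool delta mm [  0.   -0.1 -26.7] bx in tool [-0.007  0.005 -1.   ] j [ 0.    0.03 -0.25 -0.   -1.27 -1.77]
top tab_top [(0.43, array([-70.9,   4.3,  52.9]))]
top lid [(0.59, array([56.8, -2.1, 44.7])), (0.56, array([ 191.1, -293.8,    1.5]))]
top lid_rib [(0.87, array([ 208.4, -298.1,   26.1])), (0.84, array([78.9, -3.8, 66.6]))]
scene tab_top [(0.53, array([-71.5,  -0.3,  49.8]))]
scene lid [(0.62, array([59.3,  1.6, 44.3])), (0.61, array([ 188.7, -292. ,    0.3]))]
scene lid_rib [(0.79, array([ 206.2, -288.7,   24.9]))]
```

View pics/ad_scene.png

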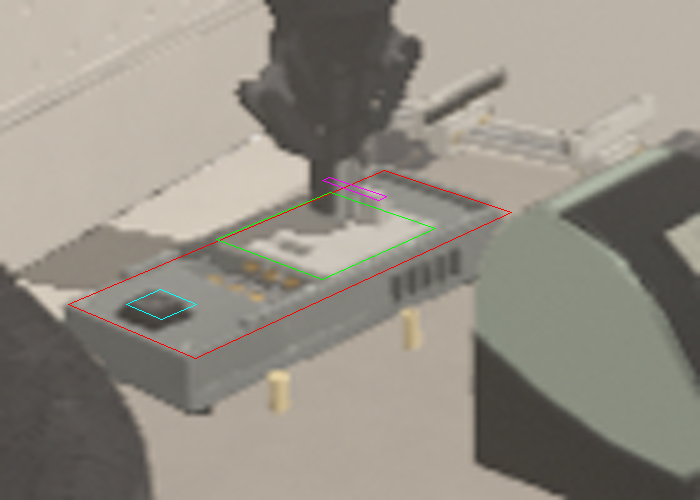

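The lid slid straight and flat to about x = 57 mm. Terminals now show at (215–290,265–295) and the spacers are undisturbed. The lid trails the TCP by about 5 mm, so I'll push roughly 34 mm more.

Call:
move_arm --steps '[{"linear":[0,0,-8],"twist":0,"fingers":1},{"linear":[0,0,-8],"twist":0,"fingers":1},{"linear":[0,0,-8],"twist":0,"fingers":1},{"linear":[0,0,-6],"twist":0,"fingers":1},{"linear":[0,0,-2],"twist":0,"fingers":1}]'

```text
time_s: 9.32
position: [0.542, -0.2271, 0.0541]
tool_rot: [-1.064, 1.279, 1.048]
force: [-0.6, 3.4, 1.5]
width: -0.0
```

```bash
python3 to.py 98 0 54;  python3 - <<'E'
from h import *
B=np.load("B.npy")
for n in("top","scene"):
    c=cam(n)
    for l in("lid","lid_rib"): print(n,l,[(cf,np.round(1000*w2b(B,p),1)) for cf,p in pin(c,n,l)])
E
```

```text
t 9.32 box mm [95.7  0.  54.1] force [-0.6  3.4  1.5] w -0.0
tool delta mm [ 0.1  0.  -2.3] bx in tool [-0.008  0.006 -1.   ] j [-0.06  0.04 -0.23 -0.01 -1.27 -1.71]
top lid [(0.76, array([ 188.9, -295.2,    3.8])), (0.72, array([88.4, -0.9, 43.9]))]
top lid_rib [(0.66, array([111.7,  -2.3,  69.3])), (0.61, array([ 210. , -295.9,   26.9]))]
scene lid [(0.92, array([ 189.4, -294.2,    0.5])), (0.69, array([-73.2,   0.9,  49.6])), (0.62, array([93.3,  3.1, 45.9]))]
scene lid_rib [(0.79, array([ 206.4, -289.3,   25.3])), (0.57, array([109.1,   0.3,  67. ]))]
```

The four readings put the lid at about 88–93 mm, inside 83–101. I'll back off from the rib, rise, and check.

Call:
move_arm --steps '[{"linear":[0,0,8],"twist":0,"fingers":1},{"linear":[-10,0,8],"twist":0,"fingers":1},{"linear":[-50,0,0],"twist":0,"fingers":1},{"linear":[-50,0,0],"twist":0,"fingers":1},{"linear":[-50,0,0],"twist":0,"fingers":1}]'

```text
time_s: 10.25
position: [0.5406, -0.2091, 0.2155]
tool_rot: [-1.063, 1.286, 1.054]
force: [0.9, -0.1, -0.4]
width: -0.005
```

Call:
move_arm --steps '[{"linear":[-20,50,-20],"twist":0,"fingers":1},{"linear":[0,55,-25],"twist":0,"fingers":1},{"linear":[0,55,-25],"twist":0,"fingers":1},{"linear":[0,30,-40],"twist":0,"fingers":1},{"linear":[0,0,0],"twist":0,"fingers":1}]'

```text
time_s: 10.88
position: [0.3292, -0.2799, 0.2428]
tool_rot: [-1.077, 1.277, 1.044]
force: [1.1, 0.3, 0.4]
width: -0.003
```

```bash
python3 to.py 98 0 54;  python3 - <<'E'
from h import *
B=np.load("B.npy")
for n,a in(("top",(95,205,240,400,5)),("scene",(165,265,205,345,5))):
    c=cam(n); overlay(c,B,.090,.049,*a,f"pics/ae_{n}.png")
    for l in("tab_top","lid","lid_rib","driver","spacer_a"): print(n,l,[(cf,np.round(1000*w2b(B,p),1)) for cf,p in pin(c,n,l)])
a=cv2.resize(cv2.imread("pics/ae_top.png"),None,fx=.5,fy=.5)
a=cv2.imread("pics/ae_top.png")[:300];b=cv2.imread("pics/ae_scene.png")[130:430]
a=cv2.imread("pics/ae_top.png")
cv2.imwrite("pics/ae.png",cv2.resize(a,None,fx=1,fy=1))
E
```

```text
t 10.88 box mm [ 191.2 -197.4  242.8] force [1.1 0.3 0.4] w -0.0
tool delta mm [ 194.2 -193.2   90.7] bx in tool [-0.002  0.011 -1.   ] j [-0.23 -0.44 -0.31 -0.   -1.68 -1.53]
top tab_top [(0.52, array([-68.8,   2.7,  51.8]))]
top lid [(0.98, array([ 190.6, -299.2,    3.4])), (0.85, array([91.9, -0.3, 44.7]))]
top lid_rib [(0.86, array([109.9,  -0.8,  69.7])), (0.79, array([ 209.1, -297.3,   25.2]))]
top driver [(0.79, array([-6.6, 83.5, -0.9]))]
top spacer_a []
scene tab_top [(0.63, array([-74.8,  -0.4,  51.3]))]
scene lid [(0.73, array([90.8,  1.9, 41. ])), (0.69, array([ 189.2, -292.7,   -0.4])), (0.45, array([-53.3, -68.8,   2.9]))]
scene lid_rib [(0.7, array([107.8,   1.7,  66.9])), (0.55, array([ 207.4, -289.8,   24.5]))]
scene driver []
scene spacer_a [(0.58, array([ 52. , -68. ,   0.5])), (0.44, array([-48.8, -68.5,   3.2]))]
```

View pics/ae_top.png

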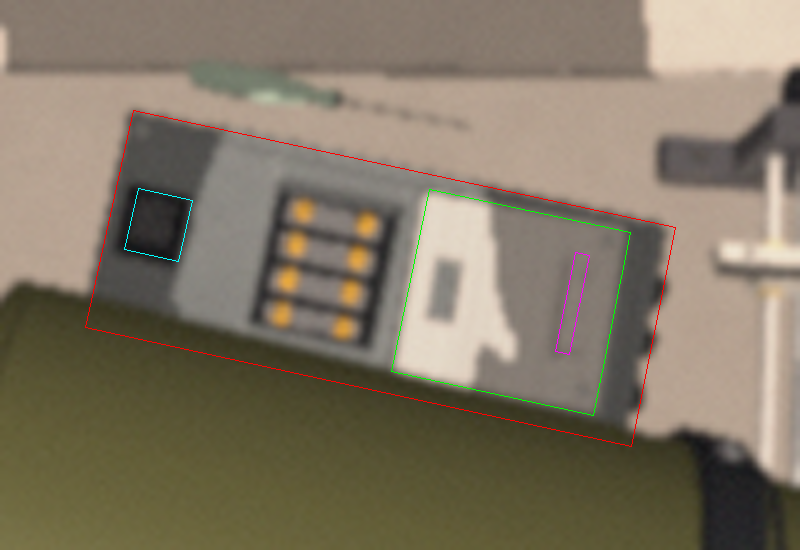

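View pics/ae_scene.png

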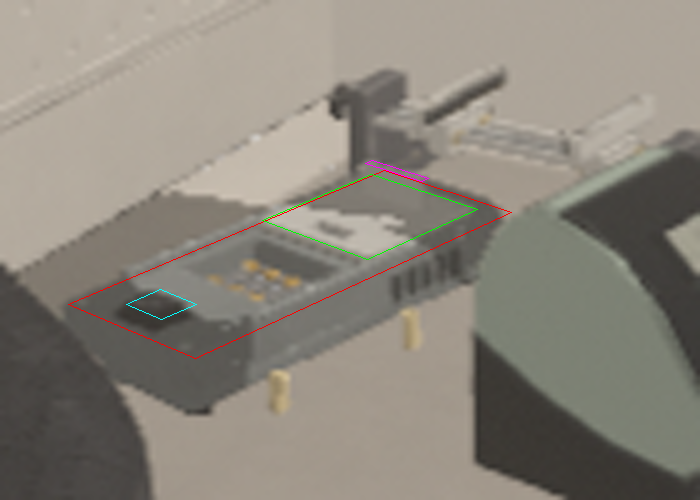

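Both views agree. All eight terminals are uncovered, top (300–360,205–330), and the lid lies flat at about 90 mm. The tab is in, and the driver (265,85) and the spacers (scene 278,390 and 411,328) haven't moved. I'm handing in.

```bash
python3 -c "
from h import *
print(ticket.finish_job())"
```

```text
the job is handed in; nothing more can be done
None
```

The terminal box is open and the job is handed in, at about 11 s on the robot's clock.

**What I did:** With the fingers shut, I pressed the snap tab to its hard stop. The fingertips stopped at 49 mm and the force rose to about 11–15 N. I then pushed the lid by the low part of its rib along the box, with about 3–5 N on the tool, and backed the arm well clear.

**Last checks:**
- **Lid:** both cameras put it flat on the deck at box x of about 88–92 mm (83 mm needed, stop at 101 mm). All eight terminals are visible.
- **Tab:** it stayed in. The networks read its top at about 51–52 mm rather than 49 mm, which is within their error.
- **Screwdriver and spacers:** they look unmoved. The arm hid the spacers from the top camera at the end, so only the scene camera shows them; the network missed the driver in the scene view, so only the top picture shows it.

The networks also kept reporting the blue look-alike lid, which I ignored.

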